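Make up the boiled-egg tray and the coffee tray beside the hob

TASK

Make up the two breakfast trays: the tray with three compartments gets the boiled-egg set (egg cup, lidded salt dish and kitchen timer), the tray with two compartments gets the coffee set (the small espresso cup and the steel milk jug). Set each thing down gently, upright and flat on the floor of a compartment of its own; which compartment of its tray is up to you. Leave the large mug and the ramekin where they are.

Things in the scene. Friction and masses are not known exactly. Their poses are not given: they have to be found in the camera images.
- tray_three: Loose flat wooden serving tray with THREE square compartments in one row, 104 x 298 x 20 mm, 0.75 kg. The compartments are 92 x 92 mm, open at the top; the rim and dividers stand 20 mm above the hob, their walls are 5 to 6 mm thick, and the floor inside is 6 mm above the underside. Origin: centre of the underside; y runs along the row of compartments, z up. Compartment centres at y = -97, 0 and +97 mm, x = 0.
- tray_two: Loose flat wooden serving tray with TWO square compartments in one row, 104 x 201 x 20 mm, 0.5 kg. The compartments are 92 x 92 mm, open at the top; the rim and dividers stand 20 mm above the hob, their walls are 5 to 6 mm thick, and the floor inside is 6 mm above the underside. Origin: centre of the underside; y runs along the row of compartments, z up. Compartment centres at y = -48.5 and +48.5 mm, x = 0.
- egg_cup_mid (a point): White ceramic egg cup on a short stem: round, foot 46 mm across, stem 22 mm, bowl 49 mm across with straight sides from 48 mm up to the rim at 62 mm. No handle. About 90 g. Point: on its axis, half-way up (31 mm above its underside). z up.
- salt_dish_mid (a point): Salt dish: a straight white ceramic pot 56 mm across and 40 mm tall with a wooden lid fixed on it (58 mm across, 40 to 44 mm up) and a small lid knob on top, 62 mm in all. About 160 g. Point: on its axis, 31 mm above its underside. z up.
- timer_mid (a point): Plastic kitchen timer: a white round base 62 mm across and 16 mm tall, and on it a grey dial 52 mm across, from 17 to 41 mm up, with a black pointer line; take it by the dial. About 100 g. Point: on its axis, half-way up (20.5 mm above its underside). z up.
- coffee_cup_mid (a point): The small white ceramic espresso cup with a handle: 58 mm tall, 58 mm across at the rim and 57 mm at 40 mm up, narrowing to 42 mm at the foot. Its loop handle points along +y and reaches 50 mm from the axis, between 21 and 51 mm up. About 120 g. Point: on its axis, half-way up (29 mm above its underside). x across, z up.
- milk_jug_mid (a point): Small stainless steel milk jug with a handle: 66 mm tall, almost straight round body 58 mm across at the foot and 54 mm at the rim. Its handle points along +y and reaches 52 mm from the axis, 23 mm up and higher; a small spout at the rim points along -y and reaches about 38 mm. About 140 g. Point: on its axis, half-way up (33 mm above its underside). x across, z up.
- mug_mid (a point): The large white ceramic mug, 82 mm across and 92 mm tall, with a handle along +y. It stays. Point: on its axis, half-way up (46 mm above its underside). It is the tallest thing among the stock; only a fixed saucepan beyond the stock, at the far side of the hob, is taller (103 mm).
- ramekin_mid (a point): Open white ceramic ramekin with a fluted side, 88 mm across and 44 mm tall, no lid, no handle. It stays. Point: on its axis, half-way up (22 mm above its underside). The hob's glass is level with the work surface (z = 0); all things and trays start upright on it.
Not all that is in view belongs to the job. What is shaped like the part that bears salt_dish_mid but blue is not meant.

How it is judged:
By the outcome, as a careful person would: the job done as asked, in the order asked, and still so for the second after the job is handed in, with the robot touching nothing.
It also fails if it takes over 128 s, if anything falls off the work surface, if the arm or the gripper's body presses on something with over 40 N, if the wrist force passes 120 N, or if a joint passes its speed limit or range.

ROBOT

A 6-joint arm with a two-finger parallel gripper is mounted at the origin on the work surface. World frame = base frame: x ahead of the robot, y to its left, z up, the work surface at z = 0. Lengths are in m, angles in degrees, forces in N, time in s.
With the tool pointing down it reaches from about 0.425 to 0.925 m from the base axis. Payload 12.5 kg.
Tool frame: the origin (TCP) lies at the very end of the fingers, on their centre line; the grasp point (between the pads) lies 19 mm behind it (manip.pinch_z is the distance from the TCP to the grasp point, in m); z points along the fingers, y is the line along which they close (so a half turn about z gives the same grasp; the last joint's range is limited). The gripper opens to 85 mm and grips with 20 to 120 N. Pads are 22 mm wide; open, the fingers measure 114 mm over their backs; the gripper's body (76 mm by 85 mm) begins 54 mm behind the grasp point. The pads swing forward as they close: fully open they stand 13 mm farther back than shut.
Start: joints at [-69.42, 28.126, 89.318, -0, 62.55, -6.05], TCP at [0.28, -0.559, 0.231] pointing down, gripper open.
Joint ranges: [-177.58, 177.58], [-47.91, 125.51], [2.72, 160], [-65.01, 245.01], [3.68, 167.84], [-153.87, 153.87]. Speed limits (degrees/s): [127.2, 127.2, 159.86, 180, 180, 180].

INTERFACE

Orientations are given as a 3x3 rotation matrix whose columns are the frame's x, y, z axes.
In Python, from plant import manip, cams gives the robot as it stands. The module is installed in compiled form; this text tells all that it offers.
- The arm moves only by the tool send_rows, never from a script. Its argument "targets" is a list of rows, each a list of 3 entries, a list of its own where there are three numbers: the shift along the tool's x, y, z in m, then the turn, a rotation vector about the tool's x, y, z in units of 5 degrees (1.0 is 5 degrees), then the opening, from 0 (shut) to 1 (fully open). In form: [[[dx, dy, dz], [ax, ay, az], grip], ...]. A call has 1 to 8 rows; each row shifts and turns the commanded pose from where the row before left it, along the tool's axes as they then stand; what a row does not reach is not made up. A row lasts 1/10 s, in which the tool goes at most 50 mm and 8.59 degrees, less where a joint would pass 70% of its speed; a pose out of reach is approached as far as the arm can. A call with a gripper value outside its range is refused whole. The fingers move at their own pace and stop on an object; the grip force is fixed at half the most. Time passes only in rows, so rows that do not move let the fingers close. It gives the time, the measured TCP pose, the force, the opening and the grip force at its end, in the units of the state.
- manip.read_state(): the state, without advancing time (a new reading comes with each control period).
- cams.capture(name): name is "scene" or "side" or "wrist"; returns a dict with "pixels" (480x640x3 uint8, red, green, blue), "intrinsics" (3x3 intrinsics, pixels), "T" (4x4, takes a point from camera to world coordinates). Camera axes: x right, y down, z forward; pixel columns grow to the right and rows downward; lengths in m; the calibration is good to about 2 mm. A picture is of the moment at which its call begins. There is no depth.
- manip.job_done(): hands the job in; it is judged then, once.
The state is a dict: "t": time; "joint_positions": joint angles; "joint_velocities": joint speeds; "joint_efforts": joint torques, N m; "ee_pos": TCP position; "orientation": TCP orientation; "ft_force": force on the tool from outside, world axes, zero at the start; "wrist_torque": the same for the moment, N m; "gripper_width": opening from 0.0 (shut) to 1.0 (fully open); "grasp_force": force on a finger pad.
Only numpy, scipy, OpenCV 4.12 (cv2) and the standard library are available. Lean on these libraries where they do the work, as an engineer would, in place of code of your own. Each camera call takes 0.05 s, during which the arm holds its last target. There are 200 camera calls.

## Working session

There is one attempt and no reset: what is moved stays moved. The work goes in short steps, Python scripts to look and compute and a tool call to move; the robot and the scene stay as the last step left them, time stands still between calls to the robot, and variables do not carry over. Pictures are saved under pics/ and viewed, at most 14 in all, crops included, and the job is handed in when it is done.

Besides the shell and the picture viewer there is one more tool, called as name(argument=value, ...), one argument or row to a line, values as JSON. send_rows: Moves the arm, as the interface text tells. Its arguments: {"type":"object","properties":{"targets":{"type":"array","items":{"type":"array"}}},"required":["targets"]}

```bash
mkdir -p pics
cat > h.py <<'E'
import numpy as np, cv2, json
from plant import manip, cams
def snap(n,f):
    c=cams.capture(n); cv2.imwrite(f'pics/{f}.png',c['pixels'][:,:,::-1]); np.savez(f'pics/{f}.npz',K=c['intrinsics'],T=c['T']); return c
def ray(f,u,v,z):
    d=np.load(f'pics/{f}.npz');K,T=d['K'],d['T']
    r=T[:3,:3]@np.linalg.solve(K,[u,v,1.]);o=T[:3,3]
    return o+r*(z-o[2])/r[2]
def proj(f,p):
    d=np.load(f'pics/{f}.npz');K,T=d['K'],d['T']
    q=K@(T[:3,:3].T@(np.array(p)-T[:3,3])); return q[:2]/q[2]
E
python3 - <<'E'
from h import *
for n in ['scene','side','wrist']:
    c=snap(n,n+'0'); print(n,c['intrinsics'][0,0],c['T'].round(3).tolist())
s=manip.read_state(); print(s)
E
```

```text
scene 445.2699001353994 [[-0.824, 0.356, -0.442, 1.013], [0.567, 0.531, -0.63, 0.741], [0.01, -0.769, -0.639, 0.842], [0.0, 0.0, 0.0, 1.0]]
side 507.2027159175844 [[-0.243, -0.663, 0.708, -0.464], [-0.97, 0.166, -0.178, 0.257], [0.001, -0.73, -0.683, 1.002], [0.0, 0.0, 0.0, 1.0]]
wrist 382.60865440905275 [[0.448, -0.851, -0.276, 0.351], [-0.894, -0.426, -0.136, -0.524], [-0.001, 0.307, -0.952, 0.372], [0.0, 0.0, 0.0, 1.0]]
{'t': 0.15, 'joint_positions': array([-6.94182540e+01,  2.81562379e+01,  8.93424320e+01, -1.66002221e-03,
        6.25506470e+01, -6.04843177e+00]), 'joint_velocities': array([-0.03624347, -0.1874954 , -0.16920976,  0.08827822,  0.01777257,
       -0.04396678]), 'joint_efforts': array([ 3.66172149e-03, -6.18701291e+01, -2.61692333e+01, -4.16261628e-05,
        3.18488659e-03, -3.67588814e-05]), 'ee_pos': array([ 0.28011675, -0.55851966,  0.23085976]), 'orientation': array([[ 8.93912296e-01,  4.48241787e-01, -3.26658618e-04],
       [ 4.48241901e-01, -8.93911944e-01,  7.96764943e-04],
       [ 6.51393017e-05, -8.58660059e-04, -9.99999629e-01]]), 'ft_force': array([-0.33571905, -0.51619698, -0.4696205 ]), 'wrist_torque': array([-0.02667248, -0.00792372, -0.03176619]), 'grasp_force': 0.0, 'gripper_width': 1.001067904311112}
```

View pics/scene0.png

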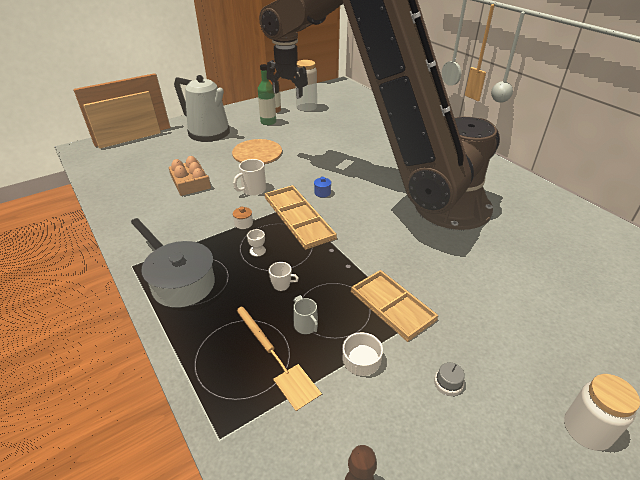

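View pics/side0.png

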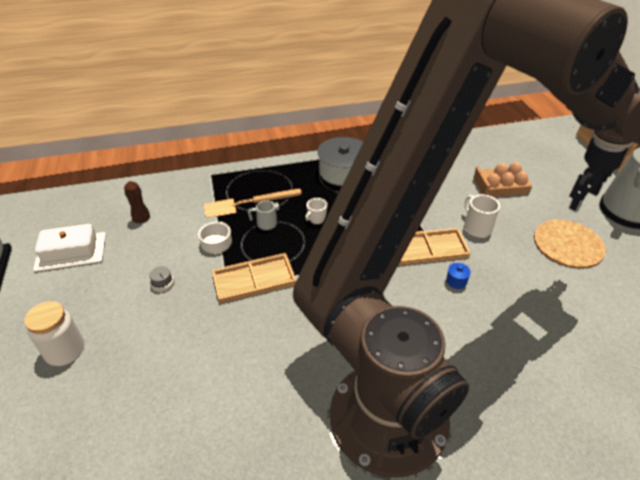

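The scene view shows the egg cup at (257,243), the wooden-lidded salt dish at (243,217), the timer at (451,377), the espresso cup at (281,276) and the jug at (305,315). tray_three is at about (300,216) and tray_two at about (394,304). What could be mistaken for them: a blue pot (323,187) for the salt dish, the mug (251,178) for the cup, the ramekin (363,353), and the egg box (189,175). I'll check the choice in one close crop.

Run:
```python
import cv2
a=cv2.imread('pics/scene0.png')
cv2.imwrite('pics/c1.png',cv2.resize(a[175:345,220:440],None,fx=3.5,fy=3.5,interpolation=cv2.INTER_CUBIC))
```

```text
(no output)
```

View pics/c1.png

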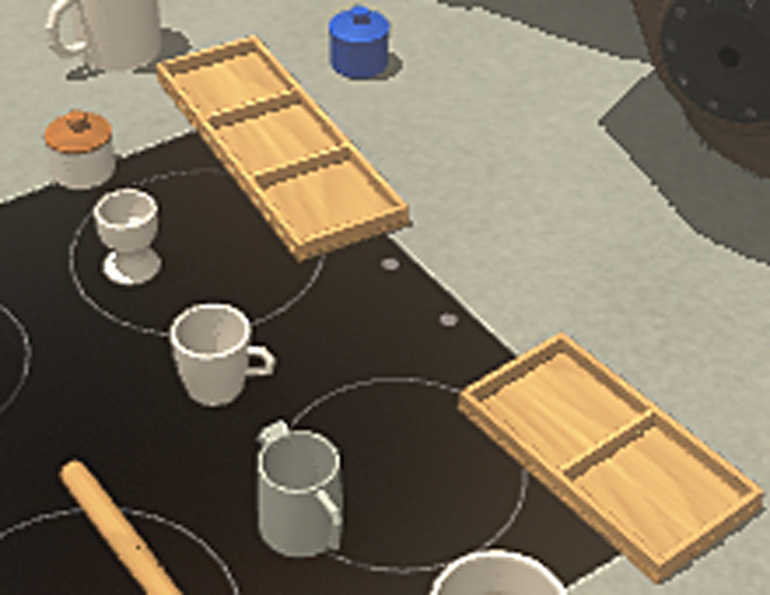

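Run:
```python
from h import *
P={'egg_rim':(127,211,.062),'egg_foot':(132,264,.003),'salt_lid':(78,133,.043),'salt_knob':(78,118,.062),'cup_rim':(210,330,.058),'cup_h':(270,362,.036),
'jug_rim':(299,462,.066),'jug_spout':(268,432,.064),'jug_h':(338,520,.045),'mugbase':(124,50,.01),
't3a':(157,70,.02),'t3b':(256,38,.02),'t3c':(411,214,.02),'t3d':(300,252,.02),
't2a':(561,337,.02),'t2b':(764,497,.02),'t2c':(657,574,.02),'t2d':(460,398,.02)}
R={}
for k,(x,y,z) in P.items():
    R[k]=ray('scene0',220+(x+.5)/3.5-.5,175+(y+.5)/3.5-.5,z); print(k,R[k].round(3), np.hypot(*R[k][:2]).round(3))
print('timer',ray('scene0',452,371,.041), 'side',ray('side0',160,274,.041),'ram',ray('scene0',363,346,.044),'pan',ray('scene0',178,262,.1),'mugrim',ray('scene0',252,166,.092))
for t in ['t3','t2']:
    p=[R[t+c] for c in 'abcd']; print(t,np.mean(p,0).round(4),[np.linalg.norm(p[i]-p[i-1]).round(3) for i in range(4)], [np.degrees(np.arctan2(*(p[i]-p[i-1])[1::-1])).round(1) for i in range(4)])
print('jug side',ray('side0',267,204,.066),'cup side',ray('side0',317,202,.058),'salt..')
```

```text
egg_rim [ 0.631 -0.148  0.062] 0.648
egg_foot [ 0.63  -0.152  0.003] 0.648
salt_lid [ 0.607 -0.287  0.043] 0.672
salt_knob [ 0.608 -0.282  0.062] 0.67
cup_rim [0.642 0.003 0.058] 0.642
cup_h [0.612 0.036 0.036] 0.613
jug_rim [0.66  0.151 0.066] 0.677
jug_spout [0.662 0.116 0.064] 0.672
jug_h [0.656 0.192 0.045] 0.683
mugbase [ 0.495 -0.426  0.01 ] 0.653
t3a [ 0.491 -0.365  0.02 ] 0.612
t3b [ 0.386 -0.36   0.02 ] 0.528
t3c [ 0.417 -0.061  0.02 ] 0.421
t3d [ 0.519 -0.072  0.02 ] 0.524
t2a [0.407 0.122 0.02 ] 0.425
t2b [0.393 0.321 0.02 ] 0.507
t2c [0.498 0.328 0.02 ] 0.596
t2d [0.509 0.13  0.02 ] 0.526
timer [0.49005719 0.45207698 0.041     ] side [0.48553183 0.44917036 0.041     ] ram [0.60600953 0.30039978 0.044     ] pan [ 0.85511237 -0.11696097  0.1       ] mugrim [ 0.49162148 -0.43675893  0.092     ]
t3 [ 0.4531 -0.2145  0.02  ] [np.float64(0.295), np.float64(0.105), np.float64(0.301), np.float64(0.103)] [np.float64(-95.5), np.float64(177.6), np.float64(84.2), np.float64(-5.9)]
t2 [0.4518 0.2251 0.02  ] [np.float64(0.102), np.float64(0.199), np.float64(0.105), np.float64(0.198)] [np.float64(-175.4), np.float64(94.2), np.float64(3.9), np.float64(-86.6)]
jug side [0.66512161 0.14152535 0.066     ] cup side [ 0.64844727 -0.00242047  0.058     ] salt..
```

The crop confirms the wooden-lidded white pot at crop (78,150) as the salt dish, with the blue pot at (360,42) as the decoy. It also confirms the egg cup (127,235), the small cup with its handle to the lower right, and the jug with its handle facing +y. Measured tray sizes match the given ones within 3 mm. First I'll turn the tool so that it closes along world x, then go above the salt dish.

send_rows(
  targets=[
    [[0,0,0],[0,0,-1.585],1],
    [[0,0,0],[0,0,-1.585],1],
    [[0,0,0],[0,0,-1.585],1],
    [[0,0,0],[0,0,-1.585],1],
    [[0,0,0],[0,0,-1.585],1],
    [[0,0,0],[0,0,-1.585],1],
    [[0,0,0],[0,0,-1.585],1],
    [[0,0,0],[0,0,-1.585],1],
  ],
)

```text
t: 0.95
ee_pos: [0.2801, -0.5586, 0.2311]
orientation: [[-0.006, 1.0, -0.0], [1.0, 0.006, 0.0], [0.0, -0.0, -1.0]]
ft_force: [-0.5, -0.0, -0.2]
gripper_width: 1.004
grasp_force: 0.0
```

send_rows(
  targets=[
    [[0.03,0.036,0],[0,0,0],1],
    [[0.03,0.036,0],[0,0,0],1],
    [[0.03,0.036,0],[0,0,0],1],
    [[0.03,0.036,0],[0,0,0],1],
    [[0.03,0.036,0],[0,0,0],1],
    [[0.03,0.036,0],[0,0,0],1],
    [[0.03,0.036,0],[0,0,0],1],
    [[0.03,0.036,0],[0,0,0],1],
  ],
)

```text
t: 1.75
ee_pos: [0.5693, -0.317, 0.2312]
orientation: [[-0.0, 1.0, -0.0], [1.0, 0.0, 0.0], [0.0, -0.0, -1.0]]
ft_force: [0.3, -0.2, -0.1]
gripper_width: 0.999
grasp_force: 0.0
```

send_rows(
  targets=[
    [[0.033,0.019,0.02],[0,0,0],1],
    [[0,0.02,0.02],[0,0,0],1],
    [[0,0,0],[0,0,0],1],
    [[0,0,0],[0,0,0],1],
  ],
)

```text
t: 2.15
ee_pos: [0.6068, -0.2855, 0.1909]
orientation: [[-0.001, 1.0, -0.001], [1.0, 0.001, 0.0], [0.0, -0.001, -1.0]]
ft_force: [0.3, 0.2, 0.8]
gripper_width: 1.001
grasp_force: 0.0
```

Run:
```python
from h import *
snap('wrist','w1')
for n,p in dict(saltlid=(.607,-.286,.044),eggrim=(.631,-.148,.062),t3=(.453,-.2145,.02)).items(): print(n,proj('w1',p))
```

```text
saltlid [325.90097726 222.10161488]
eggrim [364.44795759  16.69975057]
t3 [129.36142631 125.83117766]
```

View pics/w1.png

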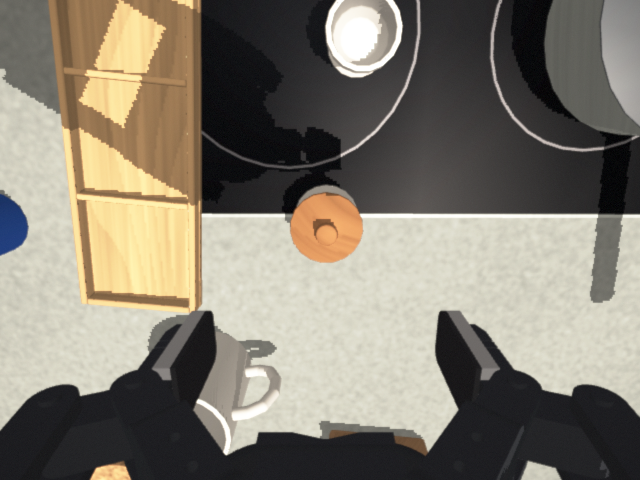

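The wrist view shows the salt lid centred at (326,228), the egg cup rim at (364,31), and tray_three's dividers at y≈75 and y≈198, with its end rim at y≈303. I'll compute the corrections.

Run:
```python
from h import *
print('salt',ray('w1',326,228,.044),'egg',ray('w1',364,31,.062))
for n,q in dict(d1l=(65,71),d1r=(187,80),d2l=(79,195),d2r=(189,202),el=(84,301),er=(198,309)).items(): print(n,ray('w1',*q,.02).round(4))
```

```text
salt [ 0.60708085 -0.29079551  0.044     ] egg [ 0.63096969 -0.15599277  0.062     ]
d1l [ 0.4108 -0.175   0.02  ]
d1r [ 0.5019 -0.1812  0.02  ]
d2l [ 0.4027 -0.2694  0.02  ]
d2r [ 0.4931 -0.2753  0.02  ]
el [ 0.388  -0.3667  0.02  ]
er [ 0.4904 -0.3747  0.02  ]
```

Run:
```python
from h import *
c=snap('side','s1')
b=[proj('s1',p) for p in [(.607,-.287,.044),(.631,-.15,.062),(.452,-.22,.02),(.642,0,.058),(.452,.225,.02)]]
print(np.round(b,1))
a=c['pixels'][:,:,::-1]
cv2.imwrite('pics/s1c.png',cv2.resize(a[155:305,200:480],None,fx=2.85,fy=2.85,interpolation=cv2.INTER_CUBIC))
```

```text
[[413.2 199.5]
 [367.2 196.9]
 [410.1 244.4]
 [316.7 203.5]
 [250.1 273.2]]
```

View pics/s1c.png

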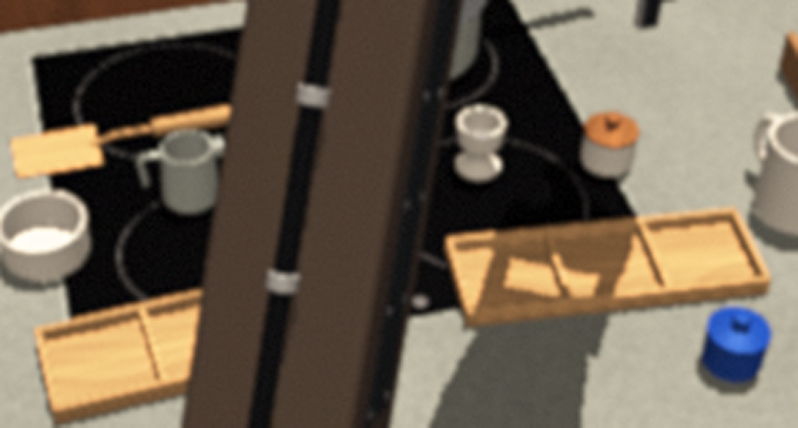

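The side crop shows the salt lid at (611,130), the egg rim at (481,123), tray_three's top corners at (445,237), (740,211), (770,277) and (470,317), and the jug rim at (188,148).

Run:
```python
from h import *
for n,(x,y,z) in dict(salt=(611,131,.044),egg=(481,123,.062),a=(445,237,.02),b=(740,211,.02),c=(770,277,.02),d=(470,317,.02),jug=(189,150,.066),t2a=(37,329,.02),t2d=(55,410,.02),t2div1=(138,308,.02),t2div2=(160,377,.02)).items():
    print(n,ray('s1',200+(x+.5)/2.85-.5,155+(y+.5)/2.85-.5,z).round(4))
```

```text
salt [ 0.6013 -0.2874  0.044 ]
egg [ 0.6258 -0.1522  0.062 ]
a [ 0.5136 -0.0817  0.02  ]
b [ 0.478  -0.3801  0.02  ]
c [ 0.385  -0.3676  0.02  ]
d [ 0.4045 -0.0732  0.02  ]
jug [0.6512 0.1467 0.066 ]
t2a [0.4869 0.3189 0.02  ]
t2d [0.3861 0.3121 0.02  ]
t2div1 [0.4909 0.2248 0.02  ]
t2div2 [0.4015 0.2174 0.02  ]
```

send_rows(
  targets=[
    [[-0.0035,-0.002,0.035],[0,0,0],1],
    [[0,0,0.04],[0,0,0],1],
    [[0,0,0.04],[0,0,0],1],
    [[0,0,0.035],[0,0,0],1],
    [[0,0,0.02],[0,0,0],1],
    [[0,0,0.006],[0,0,0],1],
    [[0,0,0],[0,0,0],1],
  ],
)

```text
t: 2.95
ee_pos: [0.6047, -0.2897, 0.0157]
orientation: [[0.0, 1.0, 0.0], [1.0, -0.0, -0.0], [-0.0, 0.0, -1.0]]
ft_force: [-0.3, -0.6, 0.7]
gripper_width: 0.999
grasp_force: 0.0
```

send_rows(
  targets=[
    [[0,0,0],[0,0,0],0.6],
    [[0,0,0],[0,0,0],0.6],
    [[0,0,0],[0,0,0],0.6],
    [[0,0,0],[0,0,0],0],
    [[0,0,0],[0,0,0],0],
    [[0,0,0],[0,0,0],0],
    [[0,0,0],[0,0,0],0],
    [[0,0,0],[0,0,0],0],
  ],
)

```text
t: 3.75
ee_pos: [0.6056, -0.2896, 0.0175]
orientation: [[-0.001, 1.0, 0.002], [1.0, 0.001, -0.002], [-0.002, 0.002, -1.0]]
ft_force: [-1.6, -0.5, 8.4]
gripper_width: 0.639
grasp_force: 62.9
```

send_rows(
  targets=[
    [[0,0,-0.015],[0,0,0],0],
    [[0,0,-0.03],[0,0,0],0],
    [[0,0,-0.04],[0,0,0],0],
    [[-0.006,-0.033,0],[0,0,0],0],
    [[-0.006,-0.033,0],[0,0,0],0],
    [[-0.006,-0.033,0],[0,0,0],0],
    [[-0.006,-0.033,0],[0,0,0],0],
    [[-0.006,-0.032,0],[0,0,0],0],
  ],
)

```text
t: 4.55
ee_pos: [0.4399, -0.3192, 0.1016]
orientation: [[-0.001, 1.0, 0.001], [1.0, 0.001, -0.001], [-0.001, 0.001, -1.0]]
ft_force: [-0.3, -0.0, -2.0]
gripper_width: 0.642
grasp_force: 64.0
```

send_rows(
  targets=[
    [[0,0,0.025],[0,0,0],0],
    [[0,0,0.025],[0,0,0],0],
    [[0,0,0.013],[0,0,0],0],
    [[0,0,0.006],[0,0,0],0],
    [[0,0,0.003],[0,0,0],0],
    [[0,0,0.002],[0,0,0],0],
    [[0,0,0],[0,0,0],0],
  ],
)

```text
t: 5.25
ee_pos: [0.4413, -0.3192, 0.0268]
orientation: [[-0.001, 1.0, 0.001], [1.0, 0.001, -0.001], [-0.001, 0.001, -1.0]]
ft_force: [0.2, -0.1, -1.9]
gripper_width: 0.636
grasp_force: 64.0
```

send_rows(
  targets=[
    [[0,0,0.001],[0,0,0],0],
    [[0,0,0.001],[0,0,0],0],
    [[0,0,0.001],[0,0,0],0],
    [[0,0,0],[0,0,0],0],
  ],
)

```text
t: 5.65
ee_pos: [0.4411, -0.3192, 0.0235]
orientation: [[-0.001, 1.0, 0.0], [1.0, 0.001, -0.0], [-0.0, 0.0, -1.0]]
ft_force: [-0.4, 1.1, 1.4]
gripper_width: 0.638
grasp_force: 64.3
```

send_rows(
  targets=[
    [[0,0,0],[0,0,0],0.75],
    [[0,0,0],[0,0,0],0.85],
    [[0,0,0],[0,0,0],1],
    [[0,0,-0.02],[0,0,0],1],
    [[0,0,-0.04],[0,0,0],1],
    [[0,0,-0.047],[0,0,0],1],
    [[0.03,0.033,-0.03],[0,0,0],1],
    [[0.03,0.033,0],[0,0,0],1],
  ],
)

```text
t: 6.45
ee_pos: [0.5063, -0.2621, 0.1626]
orientation: [[0.002, 1.0, 0.006], [1.0, -0.002, -0.004], [-0.004, 0.006, -1.0]]
ft_force: [1.2, -0.9, 0.5]
gripper_width: 0.999
grasp_force: 0.0
```

send_rows(
  targets=[
    [[0.03,0.033,0],[0,0,0],1],
    [[0.03,0.033,0],[0,0,0],1],
    [[0.03,0.033,0],[0,0,0],1],
    [[0.016,0.023,0],[0,0,0],1],
    [[0,0,0],[0,0,0],1],
  ],
)

```text
t: 6.95
ee_pos: [0.6288, -0.1526, 0.1578]
orientation: [[-0.004, 1.0, 0.001], [1.0, 0.004, 0.0], [-0.0, 0.001, -1.0]]
ft_force: [-0.7, 0.2, -0.2]
gripper_width: 0.999
grasp_force: 0.0
```

Run:
```python
from h import *
snap('wrist','w2'); print(manip.read_state()['ee_pos'])
print('egg',proj('w2',(.629,-.153,.062)))
```

```text
[ 0.62732577 -0.15379605  0.15772031]
egg [325.73226548 242.40793615]
```

View pics/w2.png

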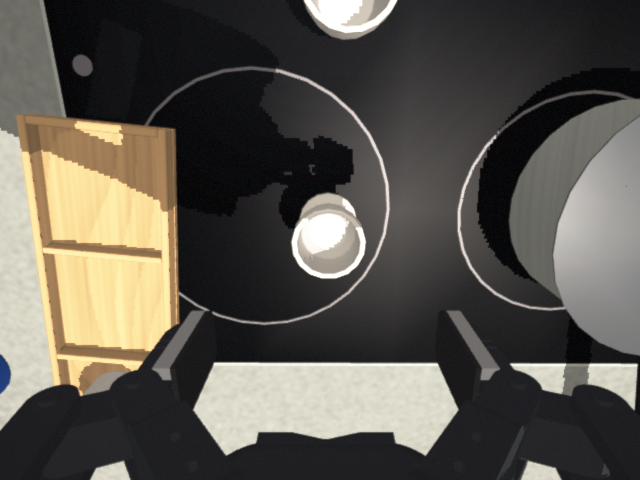

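The egg cup's rim is at (328,242) and its prediction was at (326,242), so it lies 2 mm towards +x. I'll descend and grip.

send_rows(
  targets=[
    [[0,0.002,0.03],[0,0,0],1],
    [[0,0,0.04],[0,0,0],1],
    [[0,0,0.035],[0,0,0],1],
    [[0,0,0.016],[0,0,0],1],
    [[0,0,0.005],[0,0,0],1],
    [[0,0,0],[0,0,0],1],
  ],
)

```text
t: 7.6
ee_pos: [0.6287, -0.1556, 0.0326]
orientation: [[0.0, 1.0, 0.0], [1.0, -0.0, -0.0], [-0.0, 0.0, -1.0]]
ft_force: [-0.7, -0.1, 0.5]
gripper_width: 1.004
grasp_force: 0.0
```

send_rows(
  targets=[
    [[0,0,0],[0,0,0],0.65],
    [[0,0,0],[0,0,0],0.65],
    [[0,0,0],[0,0,0],0.6],
    [[0,0,0],[0,0,0],0.5],
    [[0,0,0],[0,0,0],0],
    [[0,0,0],[0,0,0],0],
    [[0,0,0],[0,0,0],0],
    [[0,0,0],[0,0,0],0],
  ],
)

```text
t: 8.4
ee_pos: [0.6293, -0.1553, 0.0337]
orientation: [[-0.001, 1.0, 0.002], [1.0, 0.001, -0.001], [-0.001, 0.002, -1.0]]
ft_force: [-0.7, 0.2, 7.7]
gripper_width: 0.54
grasp_force: 60.0
```

send_rows(
  targets=[
    [[0,0,-0.015],[0,0,0],0],
    [[0,0,-0.03],[0,0,0],0],
    [[0,0,-0.03],[0,0,0],0],
    [[-0.014,-0.036,0],[0,0,0],0],
    [[-0.014,-0.036,0],[0,0,0],0],
    [[-0.014,-0.036,0],[0,0,0],0],
    [[-0.014,-0.036,0],[0,0,0],0],
    [[-0.012,-0.035,0],[0,0,0],0],
  ],
)

```text
t: 9.2
ee_pos: [0.4484, -0.2236, 0.1082]
orientation: [[-0.001, 1.0, 0.001], [1.0, 0.001, -0.001], [-0.001, 0.001, -1.0]]
ft_force: [0.7, -1.4, -0.8]
gripper_width: 0.541
grasp_force: 61.7
```

send_rows(
  targets=[
    [[0,0,0.02],[0,0,0],0],
    [[0,0,0.025],[0,0,0],0],
    [[0,0,0.013],[0,0,0],0],
    [[0,0,0.006],[0,0,0],0],
    [[0,0,0.002],[0,0,0],0],
    [[0,0,0.001],[0,0,0],0],
    [[0,0,0],[0,0,0],0],
  ],
)

```text
t: 9.9
ee_pos: [0.45, -0.2233, 0.0408]
orientation: [[-0.001, 1.0, 0.001], [1.0, 0.001, -0.001], [-0.001, 0.001, -1.0]]
ft_force: [0.6, -0.1, 0.0]
gripper_width: 0.539
grasp_force: 61.7
```

send_rows(
  targets=[
    [[0,0,0.001],[0,0,0],0],
    [[0,0,0.001],[0,0,0],0],
    [[0,0,0],[0,0,0],0],
  ],
)

```text
t: 10.2
ee_pos: [0.4502, -0.2236, 0.0395]
orientation: [[-0.001, 1.0, 0.002], [1.0, 0.001, -0.001], [-0.001, 0.002, -1.0]]
ft_force: [-2.1, 0.7, 14.5]
gripper_width: 0.538
grasp_force: 62.8
```

send_rows(
  targets=[
    [[0,0,-0.001],[0,0,0],0.65],
    [[0,0,0],[0,0,0],0.8],
    [[0,0,0],[0,0,0],1],
    [[0,0,-0.03],[0,0,0],1],
    [[0,0,-0.045],[0,0,0],1],
    [[0,0,-0.045],[0,0,0],1],
    [[0.03,0,0],[0,0,0],1],
    [[0.045,0.004,0],[0,0,0],1],
  ],
)

```text
t: 11.0
ee_pos: [0.454, -0.1488, 0.1604]
orientation: [[0.002, 1.0, 0.003], [1.0, -0.002, -0.002], [-0.002, 0.003, -1.0]]
ft_force: [0.8, 0.4, -0.1]
gripper_width: 1.002
grasp_force: 0.0
```

send_rows(
  targets=[
    [[0.048,0.003,0],[0,0,0],1],
    [[0.048,0.003,0],[0,0,0],1],
    [[0.048,0.003,0],[0,0,0],1],
    [[0.048,0.003,0],[0,0,0],1],
    [[0.048,0.003,0],[0,0,0],1],
    [[0.048,0.003,0],[0,0,0],1],
    [[0.048,0.003,0],[0,0,0],1],
    [[0.048,0.003,0],[0,0,0],1],
  ],
)

```text
t: 11.8
ee_pos: [0.4771, 0.2379, 0.1591]
orientation: [[-0.001, 1.0, -0.0], [1.0, 0.001, -0.0], [-0.0, -0.0, -1.0]]
ft_force: [0.7, 0.1, 0.5]
gripper_width: 0.997
grasp_force: 0.0
```

send_rows(
  targets=[
    [[0.048,0.003,0],[0,0,0],1],
    [[0.048,0.003,0],[0,0,0],1],
    [[0.048,0.003,0],[0,0,0],1],
    [[0.048,0,0],[0,0,0],1],
    [[0.02,0,0],[0,0,0],1],
    [[0,0,0],[0,0,0],1],
    [[0,0,0],[0,0,0],1],
  ],
)

```text
t: 12.5
ee_pos: [0.4859, 0.4475, 0.1586]
orientation: [[-0.001, 1.0, -0.001], [1.0, 0.001, -0.001], [-0.001, -0.001, -1.0]]
ft_force: [-0.3, -0.4, 0.5]
gripper_width: 0.999
grasp_force: 0.0
```

Run:
```python
from h import *
w=snap('wrist','w3')['pixels']; s=snap('scene','sc3')['pixels']; print(manip.read_state()['ee_pos'])
print('timer',proj('w3',(.487,.448,.041)))
im=np.zeros((600,800,3),np.uint8)
im[:300,:400]=cv2.resize(w,(400,300))
c=s[150:260,200:350]; im[:300,400:]=cv2.resize(c,(400,293),interpolation=cv2.INTER_CUBIC)[:300] if False else cv2.resize(c,(400,300),interpolation=cv2.INTER_CUBIC)
c=s[240:365,260:445]; im[300:]=cv2.resize(c,(800,541),interpolation=cv2.INTER_CUBIC)[150:450] if False else np.hstack([cv2.resize(c,(440,300),interpolation=cv2.INTER_CUBIC),np.zeros((300,360,3),np.uint8)])
cv2.imwrite('pics/m3.png',im[:,:,::-1])
```

```text
[0.48642686 0.44669802 0.1590835 ]
timer [327.15088044 231.41688078]
```

View pics/m3.png

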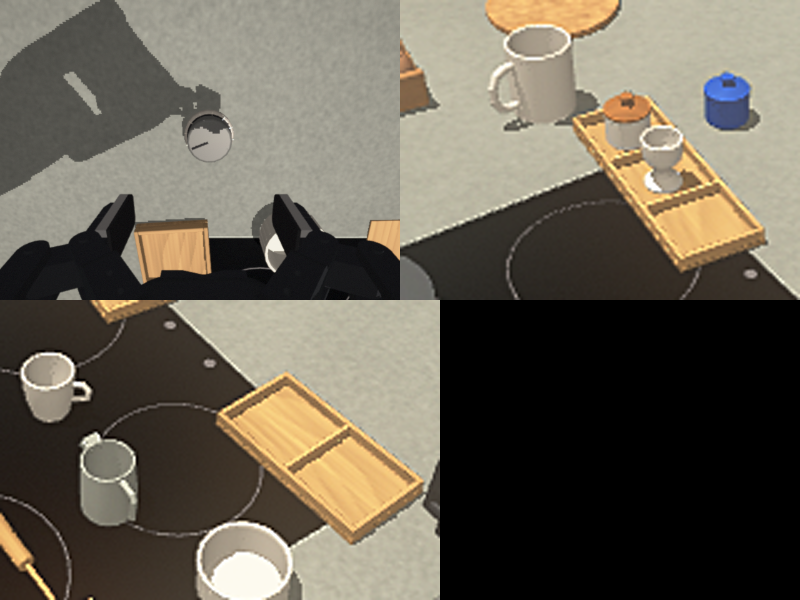

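The salt dish and egg cup stand upright in their compartments. In the wrist view the timer dial is at full-size (335,221).

Run:
```python
from h import *
print(ray('w3',334.5,221,.041))
a=cv2.imread('pics/w3.png'); cv2.imwrite('pics/w3c.png',cv2.resize(a[150:290,260:420],None,fx=4,fy=4))
```

```text
[0.49213759 0.45562972 0.041     ]
```

View pics/w3c.png

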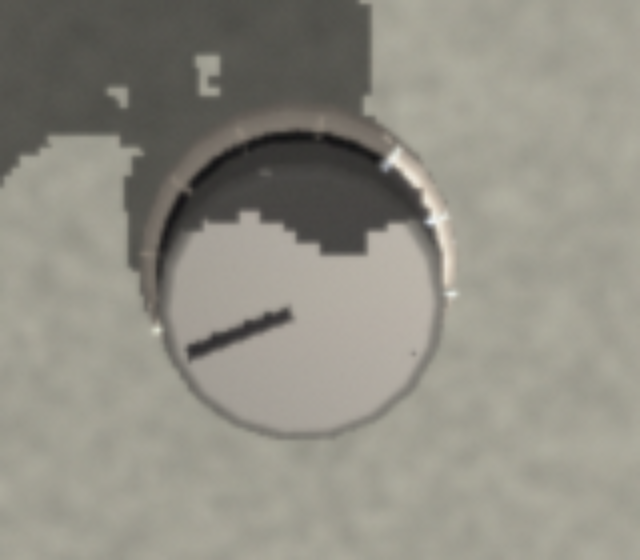

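The dial centre is at full-size (335.5,225), so the timer is at about (0.492,0.452).

send_rows(
  targets=[
    [[0.005,0.006,0.025],[0,0,0],1],
    [[0,0,0.04],[0,0,0],1],
    [[0,0,0.04],[0,0,0],1],
    [[0,0,0.025],[0,0,0],1],
    [[0,0,0.01],[0,0,0],1],
    [[0,0,0.004],[0,0,0],1],
    [[0,0,0],[0,0,0],1],
  ],
)

```text
t: 13.3
ee_pos: [0.4929, 0.4526, 0.016]
orientation: [[0.0, 1.0, 0.001], [1.0, -0.0, 0.0], [0.0, 0.001, -1.0]]
ft_force: [-0.7, 0.0, -0.4]
gripper_width: 1.0
grasp_force: 0.0
```

send_rows(
  targets=[
    [[0,0,0],[0,0,0],0.6],
    [[0,0,0],[0,0,0],0.6],
    [[0,0,0],[0,0,0],0.6],
    [[0,0,0],[0,0,0],0.5],
    [[0,0,0],[0,0,0],0],
    [[0,0,0],[0,0,0],0],
    [[0,0,0],[0,0,0],0],
    [[0,0,0],[0,0,0],0],
  ],
)

```text
t: 14.1
ee_pos: [0.4927, 0.4531, 0.0169]
orientation: [[-0.001, 1.0, 0.001], [1.0, 0.001, 0.001], [0.001, 0.001, -1.0]]
ft_force: [-0.6, -2.9, 8.9]
gripper_width: 0.583
grasp_force: 61.1
```

send_rows(
  targets=[
    [[0,0,-0.015],[0,0,0],0],
    [[0,0,-0.04],[0,0,0],0],
    [[0,0,-0.045],[0,0,0],0],
    [[-0.024,-0.0014,0],[0,0,0],0],
    [[-0.048,-0.0028,0],[0,0,0],0],
    [[-0.048,-0.0028,0],[0,0,0],0],
    [[-0.048,-0.0028,0],[0,0,0],0],
    [[-0.048,-0.0028,0],[0,0,0],0],
  ],
)

```text
t: 14.9
ee_pos: [0.4795, 0.2353, 0.1163]
orientation: [[-0.001, 1.0, 0.001], [1.0, 0.001, 0.0], [0.0, 0.001, -1.0]]
ft_force: [1.5, 0.0, -0.8]
gripper_width: 0.584
grasp_force: 62.7
```

send_rows(
  targets=[
    [[-0.048,-0.0028,0],[0,0,0],0],
    [[-0.048,-0.0028,0],[0,0,0],0],
    [[-0.048,-0.0028,0],[0,0,0],0],
    [[-0.048,-0.0028,0],[0,0,0],0],
    [[-0.048,-0.0028,0],[0,0,0],0],
    [[-0.048,-0.0028,0],[0,0,0],0],
    [[-0.048,-0.0028,0],[0,0,0],0],
    [[-0.026,-0.0014,0],[0,0,0],0],
  ],
)

```text
t: 15.7
ee_pos: [0.4589, -0.1283, 0.1162]
orientation: [[0.001, 1.0, 0.002], [1.0, -0.001, -0.001], [-0.001, 0.002, -1.0]]
ft_force: [0.6, 0.1, -0.9]
gripper_width: 0.583
grasp_force: 62.7
```

send_rows(
  targets=[
    [[0,0,0.01],[0,0,0],0],
    [[0,0,0.035],[0,0,0],0],
    [[0,0,0.03],[0,0,0],0],
    [[0,0,0.012],[0,0,0],0],
    [[0,0,0.003],[0,0,0],0],
    [[0,0,0],[0,0,0],0],
  ],
)

```text
t: 16.3
ee_pos: [0.4593, -0.1249, 0.0257]
orientation: [[-0.001, 1.0, 0.0], [1.0, 0.001, -0.0], [-0.0, 0.0, -1.0]]
ft_force: [0.0, 0.6, -0.9]
gripper_width: 0.587
grasp_force: 62.7
```

send_rows(
  targets=[
    [[0,0,0.001],[0,0,0],0],
    [[0,0,0.001],[0,0,0],0],
    [[0,0,0.0005],[0,0,0],0],
    [[0,0,0],[0,0,0],0],
  ],
)

```text
t: 16.7
ee_pos: [0.4592, -0.1253, 0.023]
orientation: [[-0.001, 1.0, 0.001], [1.0, 0.001, -0.0], [-0.0, 0.001, -1.0]]
ft_force: [-0.1, 0.1, -1.0]
gripper_width: 0.586
grasp_force: 62.7
```

send_rows(
  targets=[
    [[0,0,0],[0,0,0],0.7],
    [[0,0,0],[0,0,0],0.85],
    [[0,0,0],[0,0,0],1],
    [[0,0,-0.03],[0,0,0],1],
    [[0,0,-0.04],[0,0,0],1],
    [[0,0,-0.04],[0,0,0],1],
    [[0.025,0.036,-0.027],[0,0,0],1],
    [[0.025,0.036,0],[0,0,0],1],
  ],
)

```text
t: 17.5
ee_pos: [0.5319, -0.076, 0.1631]
orientation: [[0.002, 1.0, 0.006], [1.0, -0.002, -0.002], [-0.002, 0.006, -1.0]]
ft_force: [0.9, -0.6, 0.2]
gripper_width: 1.0
grasp_force: 0.0
```

send_rows(
  targets=[
    [[0.025,0.036,0],[0,0,0],1],
    [[0.025,0.036,0],[0,0,0],1],
    [[0.022,0.036,0],[0,0,0],1],
    [[0,0.006,0],[0,0,0],1],
    [[0,0,0],[0,0,0],1],
    [[0,0,0],[0,0,0],1],
  ],
)

```text
t: 18.1
ee_pos: [0.6431, -0.0042, 0.1586]
orientation: [[-0.0, 1.0, -0.001], [1.0, 0.0, -0.0], [-0.0, -0.001, -1.0]]
ft_force: [-0.7, -0.8, 0.3]
gripper_width: 1.002
grasp_force: 0.0
```

Run:
```python
from h import *
snap('wrist','w4'); print(manip.read_state()['ee_pos'], proj('w4',(.645,-.003,.058)))
```

```text
[ 0.64300402 -0.00442819  0.15886213] [328.62750457 237.89524526]
```

View pics/w4.png

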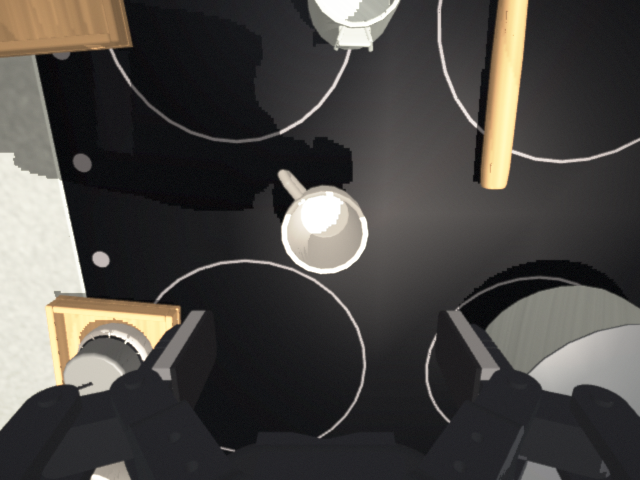

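The cup's rim is at (324,229) with its handle tip at about (283,173), and the timer sits in the tray's end compartment at lower left.

Run:
```python
from h import *
c=ray('w4',324.5,229,.058);h=ray('w4',283,174,.046);print(c,h,np.degrees(np.arctan2(*(h-c)[1::-1])),np.linalg.norm((h-c)[:2]))
j=ray('w4',350,-5,.066);s=ray('w4',355,38,.064);print(j,s)
```

```text
[0.64226456 0.00316058 0.058     ] [0.61481168 0.03757035 0.046     ] 128.58364257770046 0.04401923159144861
[0.65604379 0.13550929 0.066     ] [0.6593284  0.11526166 0.064     ]
```

send_rows(
  targets=[
    [[0.006,-0.001,0],[0,0,0],1],
    [[0,0,0.01],[0,0,-1.6],1],
    [[0,0,0.01],[0,0,-1.6],1],
    [[0,0,0.01],[0,0,-1.6],1],
    [[0,0,0.01],[0,0,-1.6],1],
    [[0,0,0.01],[0,0,-1.6],1],
    [[0,0,0],[0,0,0],1],
  ],
)

```text
t: 18.85
ee_pos: [0.6419, 0.0021, 0.1081]
orientation: [[-0.644, 0.765, -0.002], [0.765, 0.644, 0.0], [0.001, -0.001, -1.0]]
ft_force: [-0.3, -0.1, 0.6]
gripper_width: 1.0
grasp_force: 0.0
```

send_rows(
  targets=[
    [[0,0,0.025],[0,0,0],1],
    [[0,0,0.035],[0,0,0],1],
    [[0,0,0.02],[0,0,0],1],
    [[0,0,0.007],[0,0,0],1],
    [[0,0,0.003],[0,0,0],1],
    [[0,0,0],[0,0,0],1],
  ],
)

```text
t: 19.45
ee_pos: [0.6433, 0.0021, 0.0198]
orientation: [[-0.642, 0.767, 0.001], [0.767, 0.642, -0.0], [-0.001, 0.001, -1.0]]
ft_force: [0.4, -0.1, -0.5]
gripper_width: 1.001
grasp_force: 0.0
```

send_rows(
  targets=[
    [[0,0,0],[0,0,0],0.7],
    [[0,0,0],[0,0,0],0.7],
    [[0,0,0],[0,0,0],0.65],
    [[0,0,0],[0,0,0],0.6],
    [[0,0,0],[0,0,0],0],
    [[0,0,0],[0,0,0],0],
    [[0,0,0],[0,0,0],0],
    [[0,0,0],[0,0,0],0],
  ],
)

```text
t: 20.25
ee_pos: [0.6433, 0.002, 0.0201]
orientation: [[-0.643, 0.766, 0.001], [0.766, 0.643, -0.0], [-0.001, 0.001, -1.0]]
ft_force: [-2.1, -1.6, 5.9]
gripper_width: 0.645
grasp_force: 61.8
```

send_rows(
  targets=[
    [[0,0,-0.015],[0,0,0],0],
    [[0,0,-0.03],[0,0,0],0],
    [[0,0,-0.035],[0,0,0],0],
    [[0.03,-0.004,0],[0,0,0],0],
    [[0.045,-0.006,0],[0,0,0],0],
    [[0.045,-0.006,0],[0,0,0],0],
    [[0.045,-0.007,0],[0,0,0],0],
    [[0.045,-0.007,0],[0,0,0],0],
  ],
)

```text
t: 21.05
ee_pos: [0.4836, 0.1446, 0.0999]
orientation: [[-0.643, 0.766, 0.001], [0.766, 0.643, 0.0], [-0.001, 0.001, -1.0]]
ft_force: [0.7, 1.0, -1.8]
gripper_width: 0.648
grasp_force: 63.9
```

send_rows(
  targets=[
    [[0.042,-0.006,0],[0,0,0],0],
    [[0,0,0],[0,0,0],0],
    [[0,0,0],[0,0,0],0],
  ],
)

```text
t: 21.35
ee_pos: [0.4534, 0.1727, 0.0999]
orientation: [[-0.645, 0.765, 0.002], [0.765, 0.645, 0.0], [-0.001, 0.001, -1.0]]
ft_force: [-0.7, 0.3, -1.9]
gripper_width: 0.646
grasp_force: 63.9
```

Run:
```python
from h import *
w=snap('wrist','w5')['pixels']; s=snap('scene','sc5')['pixels'];d=snap('side','s5')['pixels']; print(manip.read_state()['ee_pos'])
im=np.zeros((600,800,3),np.uint8)
im[:300,:400]=cv2.resize(w,(400,300))
im[:300,400:]=cv2.resize(s[150:350,230:450],(400,300))
im[300:,:400]=cv2.resize(d[180:315,190:370],(400,300),interpolation=cv2.INTER_CUBIC)
im[300:,400:]=cv2.resize(s[245:350,320:460],(400,300),interpolation=cv2.INTER_CUBIC)
cv2.imwrite('pics/m5.png',im[:,:,::-1])
```

```text
[0.45431426 0.1715115  0.09927762]
```

View pics/m5.png

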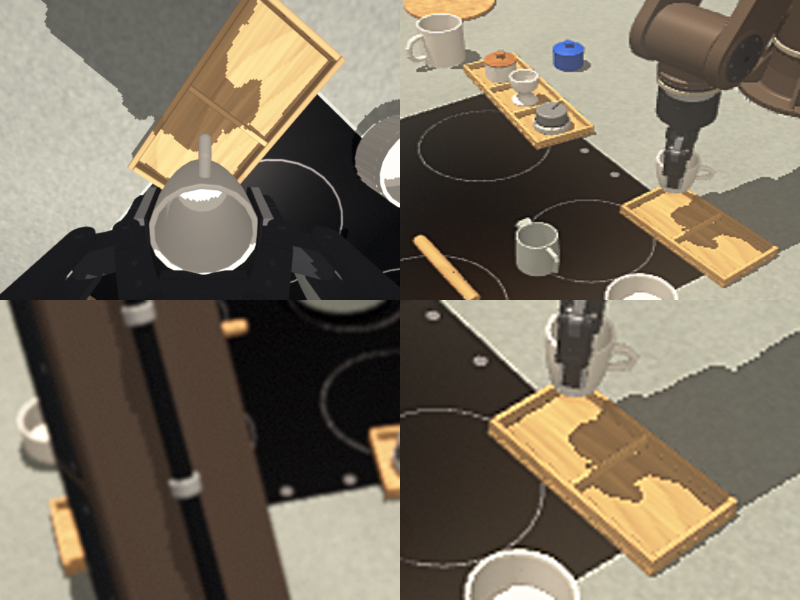

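The three egg-set things stand well in tray_three. The cup hangs upright over tray_two, whose divider runs from (190,90) to (265,142) in the mosaic.

Run:
```python
from h import *
for p in [(190,89),(266,143),(130,165),(343,62)]: print(p,ray('w5',p[0]*1.6,p[1]*1.6,.02).round(4))
for p in [(490,432),(566,384),(738,507),(654,573),(584,484),(642,440)]: print(p,ray('sc5',320+(p[0]-400)*.35,245+(p[1]-300)*.35,.02).round(4))
```

```text
(190, 89) [0.4026 0.214  0.02  ]
(266, 143) [0.4908 0.2219 0.02  ]
(130, 165) [0.4033 0.1186 0.02  ]
(343, 62) [0.4902 0.3175 0.02  ]
(490, 432) [0.5143 0.1386 0.02  ]
(566, 384) [0.4198 0.1293 0.02  ]
(738, 507) [0.3939 0.3229 0.02  ]
(654, 573) [0.4983 0.3337 0.02  ]
(584, 484) [0.4844 0.2315 0.02  ]
(642, 440) [0.4091 0.2211 0.02  ]
```

send_rows(
  targets=[
    [[0,0,0.02],[0,0,0],0],
    [[0,0,0.03],[0,0,0],0],
    [[0,0,0.015],[0,0,0],0],
    [[0,0,0.006],[0,0,0],0],
    [[0,0,0.001],[0,0,0],0],
    [[0,0,0.001],[0,0,0],0],
    [[0,0,0],[0,0,0],0],
  ],
)

```text
t: 22.2
ee_pos: [0.4537, 0.1719, 0.0265]
orientation: [[-0.643, 0.766, 0.001], [0.766, 0.643, 0.0], [-0.001, 0.001, -1.0]]
ft_force: [0.0, -0.0, -0.7]
gripper_width: 0.648
grasp_force: 63.9
```

send_rows(
  targets=[
    [[0,0,0.001],[0,0,0],0],
    [[0,0,0],[0,0,0],0],
  ],
)

```text
t: 22.4
ee_pos: [0.4537, 0.172, 0.0261]
orientation: [[-0.643, 0.766, 0.002], [0.766, 0.643, 0.0], [-0.001, 0.002, -1.0]]
ft_force: [-1.7, -2.4, 10.5]
gripper_width: 0.647
grasp_force: 64.9
```

send_rows(
  targets=[
    [[0,0,-0.0005],[0,0,0],0.75],
    [[0,0,0],[0,0,0],0.85],
    [[0,0,0],[0,0,0],1],
    [[0,0,-0.03],[0,0,0],1],
    [[0,0,-0.05],[0,0,0],1],
    [[0,0,-0.05],[0,0,0],1],
    [[0,0,-0.01],[0,0,1.6],1],
    [[0,0,0],[0,0,1.6],1],
  ],
)

```text
t: 23.2
ee_pos: [0.454, 0.1722, 0.1678]
orientation: [[-0.402, 0.915, 0.005], [0.915, 0.402, 0.001], [-0.001, 0.005, -1.0]]
ft_force: [0.7, 0.0, 0.0]
gripper_width: 1.002
grasp_force: 0.0
```

send_rows(
  targets=[
    [[0,0,0],[0,0,1.6],1],
    [[0,0,0],[0,0,1.6],1],
    [[0,0,0],[0,0,1.6],1],
    [[-0.005,0.041,0],[0,0,0],1],
    [[-0.005,0.041,0],[0,0,0],1],
    [[-0.005,0.041,0],[0,0,0],1],
    [[-0.005,0.041,0],[0,0,0],1],
    [[-0.005,0.039,0],[0,0,0],1],
  ],
)

```text
t: 24.0
ee_pos: [0.6578, 0.1468, 0.1652]
orientation: [[-0.0, 1.0, -0.0], [1.0, 0.0, -0.0], [-0.0, -0.0, -1.0]]
ft_force: [0.3, -0.0, 0.4]
gripper_width: 1.0
grasp_force: 0.0
```

send_rows(
  targets=[
    [[0,0,0],[0,0,0],1],
    [[0,0,0],[0,0,0],1],
  ],
)

```text
t: 24.2
ee_pos: [0.6562, 0.1468, 0.1645]
orientation: [[-0.0, 1.0, -0.001], [1.0, 0.0, -0.0], [-0.0, -0.001, -1.0]]
ft_force: [0.4, 0.4, -0.1]
gripper_width: 1.0
grasp_force: 0.0
```

Run:
```python
from h import *
w=snap('wrist','w6')['pixels']; print(manip.read_state()['ee_pos'], proj('w6',(.657,.147,.066)))
```

```text
[0.65554383 0.14712457 0.16481238] [327.00815284 240.39896615]
```

View pics/w6.png

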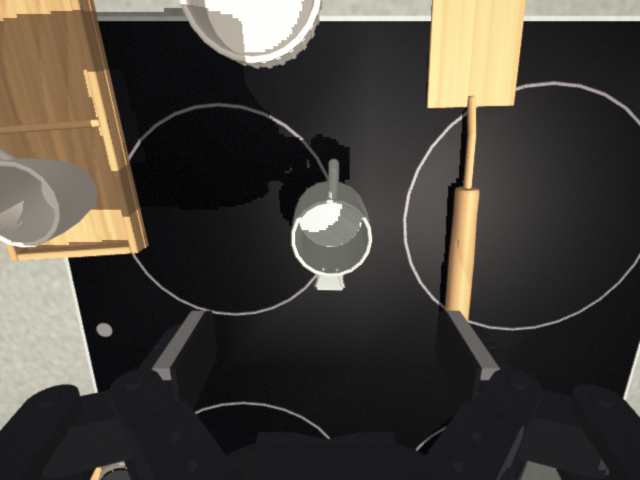

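The jug's rim is at (332,238), with the handle up at (334,162) and the spout at (330,284). That is straight along +y, and 4 mm further in +x.

send_rows(
  targets=[
    [[0.001,0.0045,0.025],[0,0,0],1],
    [[0,0,0.04],[0,0,0],1],
    [[0,0,0.04],[0,0,0],1],
    [[0,0,0.025],[0,0,0],1],
    [[0,0,0.009],[0,0,0],1],
    [[0,0,0.003],[0,0,0],1],
    [[0,0,0],[0,0,0],1],
  ],
)

```text
t: 24.95
ee_pos: [0.661, 0.1483, 0.0245]
orientation: [[-0.001, 1.0, 0.001], [1.0, 0.001, 0.0], [0.0, 0.001, -1.0]]
ft_force: [-0.3, 1.1, -0.5]
gripper_width: 1.001
grasp_force: 0.0
```

send_rows(
  targets=[
    [[0,0,0],[0,0,0],0.7],
    [[0,0,0],[0,0,0],0.7],
    [[0,0,0],[0,0,0],0.65],
    [[0,0,0],[0,0,0],0.6],
    [[0,0,0],[0,0,0],0],
    [[0,0,0],[0,0,0],0],
    [[0,0,0],[0,0,0],0],
    [[0,0,0],[0,0,0],0],
  ],
)

```text
t: 25.75
ee_pos: [0.6612, 0.1482, 0.0247]
orientation: [[-0.0, 1.0, 0.002], [1.0, 0.0, 0.0], [0.0, 0.002, -1.0]]
ft_force: [-2.4, -0.1, 7.5]
gripper_width: 0.619
grasp_force: 64.1
```

send_rows(
  targets=[
    [[0,0,-0.015],[0,0,0],0],
    [[0,0,-0.035],[0,0,0],0],
    [[0,0,-0.04],[0,0,0],0],
    [[0.02,-0.036,0],[0,0,0],0],
    [[0.02,-0.036,0],[0,0,0],0],
    [[0.02,-0.036,0],[0,0,0],0],
    [[0.02,-0.036,0],[0,0,0],0],
    [[0.02,-0.036,0],[0,0,0],0],
  ],
)

```text
t: 26.55
ee_pos: [0.4794, 0.2486, 0.1144]
orientation: [[-0.0, 1.0, 0.001], [1.0, 0.0, 0.0], [0.0, 0.001, -1.0]]
ft_force: [0.9, 0.7, -0.8]
gripper_width: 0.619
grasp_force: 63.2
```

send_rows(
  targets=[
    [[0.02,-0.035,0],[0,0,0],0],
    [[0,0,0],[0,0,1.5],0],
    [[0,0,0],[0,0,1.5],0],
    [[0,0,0],[0,0,1.5],0],
    [[0,0,0],[0,0,1.5],0],
    [[0,0,0],[0,0,1.5],0],
    [[0,0,0],[0,0,1.5],0],
    [[0,0,0],[0,0,0],0],
  ],
)

```text
t: 27.35
ee_pos: [0.4459, 0.268, 0.1142]
orientation: [[0.708, 0.706, 0.001], [0.706, -0.708, 0.0], [0.001, 0.0, -1.0]]
ft_force: [-0.4, 0.1, -1.4]
gripper_width: 0.62
grasp_force: 63.2
```

send_rows(
  targets=[
    [[0,0,0.02],[0,0,0],0],
    [[0,0,0.03],[0,0,0],0],
    [[0,0,0.02],[0,0,0],0],
    [[0,0,0.01],[0,0,0],0],
    [[0,0,0.002],[0,0,0],0],
    [[0,0,0.001],[0,0,0],0],
    [[0,0,0],[0,0,0],0],
  ],
)

```text
t: 28.05
ee_pos: [0.4461, 0.2681, 0.0312]
orientation: [[0.706, 0.708, 0.001], [0.708, -0.706, 0.0], [0.001, 0.001, -1.0]]
ft_force: [-0.2, 0.0, -1.5]
gripper_width: 0.621
grasp_force: 63.2
```

send_rows(
  targets=[
    [[0,0,0.0007],[0,0,0],0],
    [[0,0,0.0006],[0,0,0],0],
    [[0,0,0],[0,0,0],0],
  ],
)

```text
t: 28.35
ee_pos: [0.4462, 0.2682, 0.0307]
orientation: [[0.706, 0.708, 0.002], [0.708, -0.706, 0.001], [0.002, 0.001, -1.0]]
ft_force: [-2.6, -0.8, 13.5]
gripper_width: 0.621
grasp_force: 65.0
```

send_rows(
  targets=[
    [[0,0,0],[0,0,0],0.7],
    [[0,0,0],[0,0,0],0.8],
    [[0,0,0],[0,0,0],1],
    [[0,0,0],[0,0,0],1],
    [[0,0,-0.03],[0,0,0],1],
    [[0,0,-0.05],[0,0,0],1],
    [[0,0,-0.05],[0,0,0],1],
    [[0,0,-0.05],[0,0,0],1],
  ],
)

```text
t: 29.15
ee_pos: [0.4453, 0.2678, 0.211]
orientation: [[0.707, 0.708, -0.0], [0.708, -0.707, -0.0], [-0.0, -0.0, -1.0]]
ft_force: [0.2, -0.4, -0.0]
gripper_width: 1.004
grasp_force: 0.0
```

send_rows(
  targets=[
    [[0.04,0,-0.02],[0,0,0],1],
    [[0.045,0,0],[0,0,0],1],
    [[0.045,0,0],[0,0,0],1],
    [[0.045,0,0],[0,0,0],1],
    [[0.04,0,0],[0,0,0],1],
    [[0,0,0],[0,0,0],1],
  ],
)

```text
t: 29.75
ee_pos: [0.5996, 0.4225, 0.2271]
orientation: [[0.706, 0.708, -0.0], [0.708, -0.706, -0.0], [-0.0, -0.0, -1.0]]
ft_force: [-0.4, -0.2, -0.8]
gripper_width: 1.003
grasp_force: 0.0
```

Run:
```python
from h import *
s=snap('scene','sc7')['pixels'];d=snap('side','s7')['pixels']
im=np.vstack([cv2.resize(s[155:345,220:450],(720,595))[:,:400] if False else cv2.resize(s[155:345,225:450],(710,600),interpolation=cv2.INTER_CUBIC)])
cv2.imwrite('pics/f7.png',im[:,:,::-1])
cv2.imwrite('pics/f7s.png',cv2.resize(d[170:310,190:480],(800,386),interpolation=cv2.INTER_CUBIC)[:,:,::-1])
```

```text
(no output)
```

View pics/f7.png

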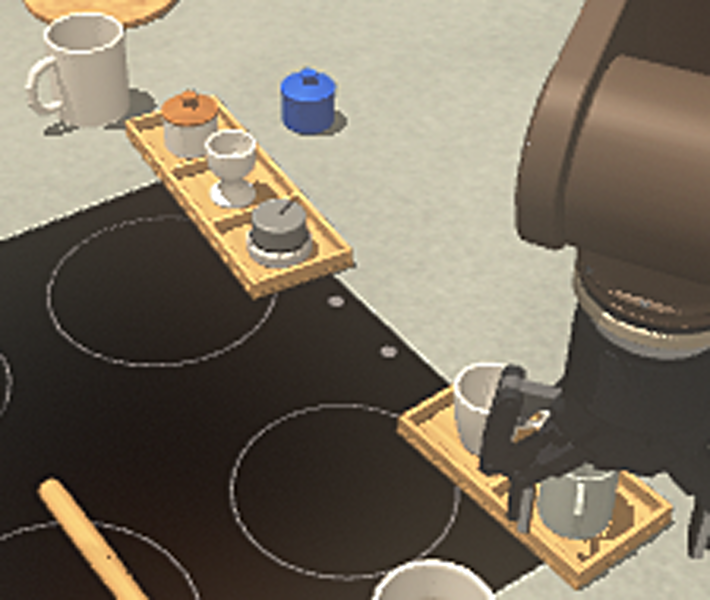

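View pics/f7s.png

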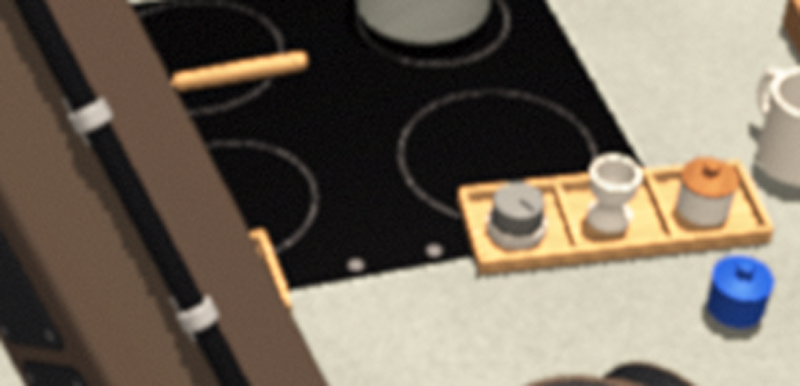

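Tray_three is in order in both views. The gripper hides part of tray_two, so I'll move it aside for one last look.

send_rows(
  targets=[
    [[0,-0.045,0],[0,0,0],1],
    [[0,-0.045,0],[0,0,0],1],
    [[0,-0.045,0],[0,0,0],1],
    [[0,-0.045,0],[0,0,0],1],
    [[0,-0.02,0],[0,0,0],1],
    [[0,0,0],[0,0,0],1],
  ],
)

```text
t: 30.45
ee_pos: [0.4538, 0.5625, 0.2295]
orientation: [[0.705, 0.71, -0.0], [0.71, -0.705, 0.0], [0.0, -0.0, -1.0]]
ft_force: [1.6, -0.6, -0.4]
gripper_width: 1.0
grasp_force: 0.0
```

Run:
```python
from h import *
s=snap('scene','sc8')['pixels']
cv2.imwrite('pics/f8.png',cv2.resize(s[230:380,260:460],(800,600),interpolation=cv2.INTER_CUBIC)[:,:,::-1])
```

```text
(no output)
```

View pics/f8.png

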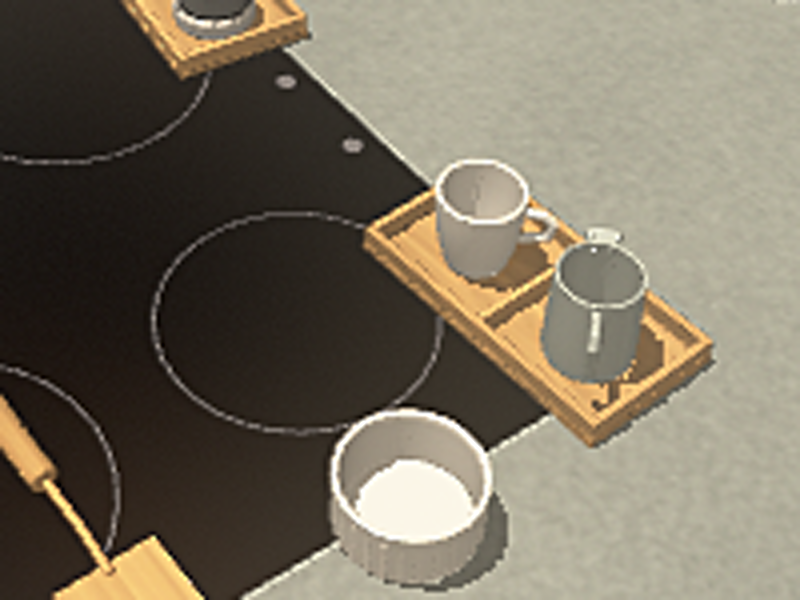

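The cup at (480,225) and the jug at (598,310) stand upright in their own compartments, and the ramekin hasn't moved. I'm handing in the job.

```bash
python3 -c "
from plant import manip
print(manip.job_done())"
```

```text
the job is handed in; nothing more can be done
None
```

The job is handed in: the last pictures show the egg cup, salt dish and timer in tray_three and the espresso cup and milk jug in tray_two, each upright in its own compartment, with the mug and ramekin left alone (about 30 s of the 128 s used).

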